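# Put the forming dowels back in the holes that fit them

### The arm

A 7-joint arm with a two-finger parallel gripper is mounted at the origin on a cart in front of the work surface, level with it; the furniture and walls round the work are solid. World frame = base frame: x ahead of the robot, y to its left, z up, the work surface at z = 0. Lengths are in m, angles in degrees, forces in N, time in s.
With the tool pointing down it reaches from about 0.425 to 0.95 m from the base axis. Payload 16.7 kg.
Tool frame: the origin (TCP) lies midway between the tips of the shut fingers; the grasp point (between the pads) lies 19 mm behind it; z points along the fingers, x is the direction in which the jaws open and shut, and the axes are right-handed (so a half turn about z gives the same grasp; the last joint's range is limited). The gripper opens to 94 mm and grips with 3 to 60 N. Pads are 16 mm wide; open, the fingers measure 119 mm over their backs; the gripper's body (75 mm by 177 mm) begins 78 mm behind the grasp point.
Start: joints at [59.616, 24.414, 4.234, 92.017, -1.954, 63.644, -3.845], TCP at [0.251, -0.627, 0.205] pointing down, gripper open.
Joint ranges: [-163.25, 163.25], [-28.42, 122.38], [-70.27, 78.77], [12.13, 141.07], [-58.53, 238.53], [9.26, 117.41], [-156.51, 156.51]. Speed limits (degrees/s): [108.29, 108.29, 136.94, 136.94, 172.46, 172.46, 172.46].

### API

Orientations are given as a 3x3 rotation matrix whose columns are the frame's x, y, z axes.
In Python, from bench import ctrl gives the robot as it stands.
- The arm moves only by the tool servo_tool, never from a script. Its argument "deltas" is a list that holds one entry, the list of rows, each a list of 5 numbers: the finger opening in cm, from 0 to 9.4, then the shift along the tool's x, y, z in cm, then the turn about the tool's z in rad. In form: [[[hand, tx, ty, tz, twist], ...]]. A call has 1 to 12 rows; each row is the pose to reach, as a shift and turn from the pose measured when the call began, along the tool's axes at that moment; what a row does not reach only later rows make up. A row lasts 1/8 s, in which the tool goes at most 62.5 mm and 10.7 degrees, less where a joint would pass 70% of its speed; a pose out of reach is approached as far as the arm can. A call with a gripper value outside its range is refused whole. The fingers move at their own pace and stop on an object; "force" is the grip in N (left out, the last holds). Time passes only in rows, so rows that repeat a pose let the fingers close. It gives the time, the measured TCP pose, the force and the opening at its end, in the units of the state.
- ctrl.observe(): the state, without advancing time (a new reading comes with each control period).
- ctrl.read_camera(name): name is "side" or "top" or "wrist"; returns a dict with "color" (480x640x3 uint8, red, green, blue), "z_map" (480x640 float32, m along the optical axis (not along the pixel's ray), 0 where there is no reading), "intrinsics" (3x3 intrinsics, pixels), "rvec" (rotation vector, rad) and "tvec" (3), from world to camera coordinates, as OpenCV has them; the wrist camera has in their place "T_tool_cam" (4x4, takes a point from camera to tool coordinates, whose origin is the TCP and whose axes are the tool frame's). Camera axes: x right, y down, z forward; pixel columns grow to the right and rows downward; lengths in m; the calibration is good to about 2 mm. The wrist camera is an equidistant fisheye: a pixel r from the principal point sees the ray r / f radians off the axis. A picture is of the moment at which its call begins: read the wrist's pose just before it.
- ctrl.job_done(): hands the job in, once; it reports no verdict.
The state is a dict: "time": time; "joint_positions": joint angles; "qd": joint speeds; "joint_torque": joint torques, N m; "tool_pos": TCP position; "orientation": TCP orientation; "wrist_force": force on the tool from outside, world axes, zero at the start; "moment": the same for the moment, N m; "width": finger opening in m.
Only numpy, scipy, OpenCV 4.12 (cv2) and the standard library are available. Lean on these libraries where they do the work, as an engineer would, in place of code of your own. Each camera call takes 0.05 s, during which the arm holds its last target. There are 200 camera calls.

### The job

One of the wooden forming dowels in the leaning rack was put back in a hole one size too big for it: first move it to the empty hole of the rack that fits it. Then take the thicker dowel that stands on the table and put it in the hole this has freed, which is its own; push both right down to the bottom of their holes, and leave the thinnest dowel in the rack and the cup and jar on the table as they stand.

Things in the scene. Friction and masses are not known exactly. Their poses are not given: they have to be found in the camera images.
- rack: Fixed wooden rack on the table: a foot board 130 x 302 x 12 mm (origin at the middle of its underside, z up, its front towards -x) that carries a block 74 x 302 x 72 mm leaning 24 degrees, so that its drilled face looks up and to the front. Five round holes, 60 mm from centre to centre, run along the middle of the face, graded for dowels of 20, 26, 32, 38 and 44 mm, the smallest at the +y end. The hole mouths are about 93 mm above the table.
- dowel_32_center (a point): Round wooden dowel, ends chamfered 3 mm, a groove near the upper end, 32 mm in diameter, 115 mm long, about 70 g. The point is at mid-length on its axis; z points to the grooved end. At the start it stands loose in the 38 mm hole, against its lower wall, foot on the floor, 53 mm showing above the face. Seated in either hole, its middle lies 4.5 mm below the mouth.
- dowel_38_center (a point): Round wooden dowel, ends chamfered 3 mm, a groove near the upper end, 38 mm in diameter, 115 mm long, about 100 g. The point is at mid-length on its axis; z points to the grooved end. At the start it stands upright on the table beside the rack. Seated in its hole, its middle lies 4.5 mm below the mouth and 53 mm of it shows.
- dowel_20_center (a point): Round wooden dowel, ends chamfered 3 mm, a groove near the upper end, 20 mm in diameter, 115 mm long, about 30 g. The point is at mid-length on its axis; z points to the grooved end. It stands in its own hole throughout, and is to be left there.
- dowel_32: The same 32 mm dowel; origin at the middle of its lower end, z along its axis.
- dowel_38: The same 38 mm dowel; origin at the middle of its lower end, z along its axis.
- slip_cup_center (a point): Loose pale cup without handle, 69 mm in diameter and 52 mm high, standing on the table; the point is at its centre. A bystander.
- squat_jar_center (a point): Loose closed glaze jar, 50 mm in diameter and 60 mm high, standing on the table; the point is at its centre. A bystander.
- hole_20 (a point): Hole: the point on the axis of the smallest hole of the leaning block, level with the block's face, for the dowel 20 mm in diameter. The bore is 23 mm wide and 62 mm deep with a flat floor. It already holds its own dowel. z points out of the hole along its axis (leaning 24 degrees from vertical, towards the block's front); y runs along the row towards the smaller holes; x runs up the slope of the face, away from the front.
- hole_26 (a point): Hole: the point on the axis of the second smallest hole of the leaning block, level with the block's face, for the dowel 26 mm in diameter. The bore is 29 mm wide and 62 mm deep with a flat floor. It is empty. z points out of the hole along its axis (leaning 24 degrees from vertical, towards the block's front); y runs along the row towards the smaller holes; x runs up the slope of the face, away from the front.
- hole_32 (a point): Hole: the point on the axis of the middle hole of the leaning block, level with the block's face, for the dowel 32 mm in diameter. The bore is 35 mm wide and 62 mm deep with a flat floor. It is empty at the start. z points out of the hole along its axis (leaning 24 degrees from vertical, towards the block's front); y runs along the row towards the smaller holes; x runs up the slope of the face, away from the front.
- hole_38 (a point): Hole: the point on the axis of the second largest hole of the leaning block, level with the block's face, for the dowel 38 mm in diameter. The bore is 41 mm wide and 62 mm deep with a flat floor. At the start the thinner 32 mm dowel stands in it. z points out of the hole along its axis (leaning 24 degrees from vertical, towards the block's front); y runs along the row towards the smaller holes; x runs up the slope of the face, away from the front.
- hole_44 (a point): Hole: the point on the axis of the largest hole of the leaning block, level with the block's face, for the dowel 44 mm in diameter. The bore is 47 mm wide and 62 mm deep with a flat floor. It is empty. z points out of the hole along its axis (leaning 24 degrees from vertical, towards the block's front); y runs along the row towards the smaller holes; x runs up the slope of the face, away from the front.

How it is judged (in metres and radians):
On the way, in this order (a step that is already met when the one before it is completed fails the run):
1. the 32 mm dowel is fully home in the 32 mm hole (distance between dowel_32_center and hole_32 below 0.009 m and z of dowel_32_center in the frame of hole_32 below -0.001 m and angle between the z axis of dowel_32_center and the z axis of hole_32, either way round below 0.12 rad), for 0.2 s.
2. the 38 mm dowel is fully home in the 38 mm hole (distance between dowel_38_center and hole_38 below 0.009 m and z of dowel_38_center in the frame of hole_38 below -0.001 m and angle between the z axis of dowel_38_center and the z axis of hole_38, either way round below 0.12 rad), for 0.2 s.
At the end, for the whole second after the job is handed in: The 32 mm dowel stands in the 32 mm hole and the 38 mm dowel in the 38 mm hole, each along its hole (within about 7 degrees) and down on the floor of the hole to within 3.5 mm, both at rest (all of step 1 and all of step 2 and linear speed of each of dowel_32, dowel_38 below 0.02 m/s); the robot touches nothing.
It fails at once if the 20 mm dowel is pulled out of or shifted in its hole by more than 20 mm (distance of dowel_20_center from where it was at the start of the episode above 0.02 m).
It fails at once if the cup is moved by more than 30 mm or knocked over (distance of slip_cup_center from where it was at the start of the episode above 0.03 m or angle between slip_cup_center's own z axis and vertical above 0.6 rad).
It fails at once if the jar is moved by more than 30 mm or knocked over (distance of squat_jar_center from where it was at the start of the episode above 0.03 m or angle between squat_jar_center's own z axis and vertical above 0.6 rad).
It also fails if it takes over 61 s, if anything falls off the work surface, if the arm or the gripper's body presses on something with over 40 N, if the wrist force passes 120 N, or if a joint passes its speed limit or range.

## Working session

There is one attempt and no reset: what is moved stays moved. The work goes in short steps, Python scripts to look and compute and a tool call to move; the robot and the scene stay as the last step left them, time stands still between calls to the robot, and variables do not carry over. Pictures are saved under pics/ and viewed, about 8 in all and at most 12, crops included, and the job is handed in when it is done.

Besides the shell and the picture viewer there is one more tool, called after ">>>" by a JSON object that holds its "fn" and its "kwargs". servo_tool: Moves the arm, as the interface text tells. Its arguments: {"type":"object","properties":{"deltas":{"type":"array"},"force":{"type":"number"}},"required":["deltas"]}

```bash
ls; mkdir -p pics; cat > h.py <<'E'
import numpy as np, cv2
from bench import ctrl
def cam(n):
    c=ctrl.read_camera(n); return c
def world(c):
    K=np.array(c["intrinsics"]);R,_=cv2.Rodrigues(np.array(c["rvec"],float));t=np.array(c["tvec"],float).ravel()
    z=c["z_map"];v,u=np.mgrid[:480,:640]
    P=np.stack([(u-K[0,2])/K[0,0]*z,(v-K[1,2])/K[1,1]*z,z],-1)
    W=(P-t)@R; W[z==0]=np.nan
    return W
def save(n,im): cv2.imwrite(n,cv2.cvtColor(im,cv2.COLOR_RGB2BGR))
E
python3 - <<'E'
from h import *
s=ctrl.observe();print(s)
for n in("top","side"):
    c=cam(n);save(f"pics/{n}0.png",c["color"]);np.save(n+"W.npy",world(c));np.save(n+"C.npy",c["color"])
    print(n,c["intrinsics"],c["rvec"],c["tvec"])
E
```

```text
pics
{'time': 0.0, 'joint_positions': array([59.61515388, 24.44927529,  4.22920845, 92.05086148, -1.95457673,
       63.64258362, -3.84366774]), 'qd': array([ 0.01842803, -0.07432057, -0.11926926, -0.07806458, -0.07143058,
       -0.01109731,  0.0275291 ]), 'joint_torque': array([-4.55721674e-04, -9.35824156e+01,  3.66672009e+00, -4.54195082e+01,
       -4.88922384e-02,  2.00336426e-02,  1.33502367e-04]), 'tool_pos': array([ 0.25072445, -0.62625286,  0.20478949]), 'orientation': array([[ 3.71688586e-01, -9.28357328e-01, -5.15893811e-04],
       [-9.28356655e-01, -3.71688938e-01,  1.11986293e-03],
       [-1.23138498e-03,  6.26931840e-05, -9.99999240e-01]]), 'wrist_force': array([-0.49105154, -0.10292173, -0.05633901]), 'moment': array([ 0.03558198, -0.04161062,  0.03192297]), 'width': 0.09406674042211481}
top [[604.88560777   0.         314.34522046]
 [  0.         604.88560777 229.47354962]
 [  0.           0.           1.        ]] [ 2.16841644 -2.1697076   0.13170113] [0.00594124 0.57573538 1.31232598]
side [[547.39618023   0.         324.17623811]
 [  0.         547.39618023 233.29977027]
 [  0.           0.           1.        ]] [ 0.26835223 -2.54919306  1.59641598] [0.52883466 0.12456973 1.05024629]
```

View pics/top0.png

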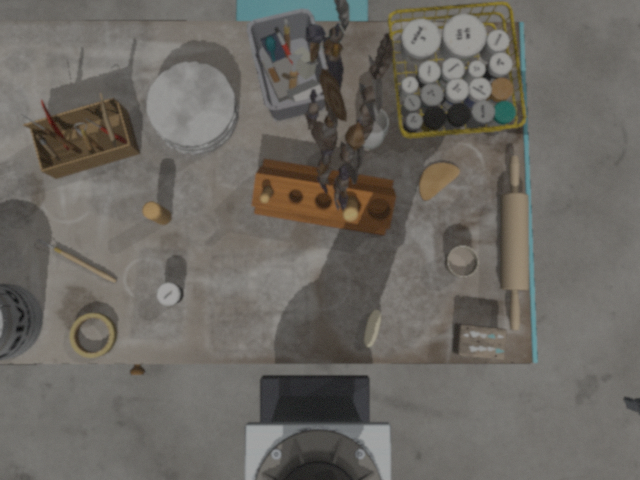

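View pics/side0.png

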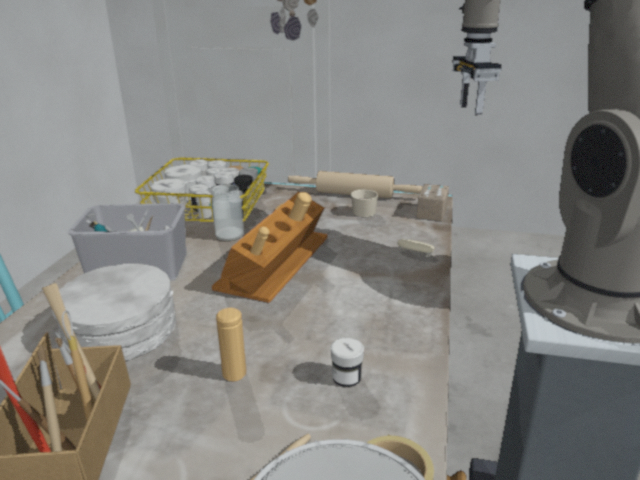

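```bash
python3 - <<'E'
from h import *
for n in("top","side"):
    W=np.load(n+"W.npy");C=np.load(n+"C.npy")
    hsv=cv2.cvtColor(C,cv2.COLOR_RGB2HSV)
    m=(hsv[...,0]<18)&(hsv[...,1]>140)&(W[...,0]>.35)&(W[...,0]<.95)&(abs(W[...,1])<.3)&(W[...,2]>.03)&(W[...,2]<.16)
    P=W[m];print(n,m.sum(),np.nanmin(P,0),np.nanmax(P,0))
    best=None;rng=np.random.default_rng(0)
    for i in range(800):
        a,b,c=P[rng.choice(len(P),3,False)];k=np.cross(b-a,c-a)
        if np.linalg.norm(k)<1e-5: continue
        k/=np.linalg.norm(k);k*=np.sign(k[2])
        if abs(np.degrees(np.arccos(k[2]))-24)>6: continue
        q=abs((P-a)@k)<.002
        if best is None or q.sum()>best.sum(): best=q
    Q=P[best];c0=Q.mean(0);k=np.linalg.svd(Q-c0)[2][2];k*=np.sign(k[2])
    print("plane",best.sum(),c0,k,np.degrees(np.arccos(k[2])),"yaw",np.degrees(np.arctan2(-k[1],-k[0])))
    np.save(n+"plane.npy",np.r_[c0,k])
# small objects
W=np.load("topW.npy")
for nm,(u,v) in dict(d38=(152,210),jar=(168,293),cup=(462,262),d32=(351,213),d20=(267,188),mob1=(325,130),mob2=(345,180)).items():
    print(nm,np.nanmedian(W[v-3:v+4,u-3:u+4].reshape(-1,3),0).round(4))
W=np.load("sideW.npy")
for nm,(u,v) in dict(d38=(230,345),jar=(347,365),cup=(364,205),d32=(301,206),d20=(262,240),mob1=(292,27)).items():
    print(nm,np.nanmedian(W[v-2:v+3,u-2:u+3].reshape(-1,3),0).round(4))
# d38 by side view: points
P=W[300:385,205:255].reshape(-1,3);P=P[(P[:,2]>.03)&(P[:,2]<.13)]
a=np.c_[P[:,:2]*2,np.ones(len(P))];P0=P[np.linalg.norm(P[:,:2]-np.nanmedian(P[:,:2],0),axis=1)<.03]
a=np.c_[P0[:,:2]*2,np.ones(len(P0))];s=np.linalg.lstsq(a,(P0[:,:2]**2).sum(1),rcond=None)[0];print("d38 circle",s[:2],np.sqrt(s[2]+s[:2]@s[:2]),P0[:,2].max(),len(P0))
W=np.load("topW.npy");P=W[195:228,135:180].reshape(-1,3);P=P[(P[:,2]>.108)];print("d38 top",(P.max(0)+P.min(0))/2,P.max(0)-P.min(0),len(P))
E
```

```text
top 3913 [ 0.57374438 -0.16416974  0.03003889] [0.71269937 0.1380701  0.11216053]
plane 1626 [0.63417306 0.00690822 0.09162299] [-0.41211698  0.06826723  0.90856986] 24.691541623912364 yaw -9.405644078881487
side 3720 [ 0.57659397 -0.154934    0.03006892] [0.71626192 0.14659359 0.1100599 ]
plane 1679 [0.6341812  0.02786368 0.09169964] [-0.40125902  0.0687373   0.91338184] 24.023038130466656 yaw -9.720648218236043
d38 [0.6078 0.3457 0.1133]
jar [0.4355 0.3199 0.0593]
cup [ 0.5035 -0.3215  0.0296]
d32 [ 0.5979 -0.0685  0.1397]
d20 [0.6577 0.1069 0.0972]
mob1 [0.5876 0.0031 0.7964]
mob2 [ 0.5576 -0.0218  0.6918]
d38 [0.6033 0.3683 0.072 ]
jar [0.4306 0.3472 0.0462]
cup [ 0.5002 -0.2842  0.0348]
d32 [ 0.6013 -0.0515  0.1214]
d20 [0.6327 0.1191 0.1216]
mob1 [0.5943 0.0009 0.4827]
d38 circle [0.60753768 0.35449464] 0.015051080996765448 0.11733661324163515 1413
d38 top [0.60904034 0.34837368 0.113682  ] [0.03663411 0.03852637 0.0110784 ] 244
```

```bash
cat >> h.py <<'E'
def frame(yaw,tilt=24):
    a=np.radians(yaw);t=np.radians(tilt);h=np.array([np.cos(a),np.sin(a),0])
    z=np.array([0,0,np.cos(t)])-np.sin(t)*h;y=np.array([-np.sin(a),np.cos(a),0]);x=np.cross(y,z)
    return np.c_[x,y,z]
E
python3 - <<'E'
from h import *
F=frame(-9.55);c0=np.array([.6342,.017,.0915]);
out=[]
yy,xx=np.mgrid[0:300,0:800]
py=(400-xx)*.0005;px=(150-yy)*.0004   # image right=-y
for n in("top","side"):
    c=cam(n);K=np.array(c["intrinsics"])
    X=c0+px[...,None]*F[:,0]+py[...,None]*F[:,1]
    p,_=cv2.projectPoints(X.reshape(-1,3),np.array(c["rvec"],float),np.array(c["tvec"],float),K,None)
    p=p.reshape(300,800,2).astype(np.float32)
    out.append(cv2.remap(c["color"],p[...,0],p[...,1],cv2.INTER_CUBIC))
    W=np.load(n+"W.npy");m=(W[...,2]>.25)&(W[...,0]>.3)&(W[...,0]<.95)&(abs(W[...,1])<.3);P=W[m]
    print(n,"mobile",P.min(0),P.max(0))
    for lo in np.arange(.25,1,.1):
        q=P[(P[:,2]>lo)&(P[:,2]<lo+.1)]
        if len(q):print(round(lo,2),len(q),q.min(0).round(3),q.max(0).round(3))
save("pics/face.png",np.vstack(out))
E
```

```text
top mobile [ 0.54133797 -0.05322457  0.46482098] [0.6986774  0.02335119 0.90949648]
0.45 134 [ 0.552 -0.026  0.465] [0.607 0.007 0.55 ]
0.55 560 [ 0.543 -0.033  0.55 ] [0.671 0.023 0.65 ]
0.65 1084 [ 0.545 -0.053  0.65 ] [0.692 0.021 0.75 ]
0.75 2773 [ 0.541 -0.05   0.75 ] [0.699 0.017 0.85 ]
0.85 2674 [ 0.551 -0.051  0.85 ] [0.677 0.021 0.909]
side mobile [ 0.55221576 -0.0468125   0.46036667] [0.64604202 0.01284615 0.52673139]
0.45 1036 [ 0.552 -0.047  0.46 ] [0.646 0.013 0.527]
```

View pics/face.png

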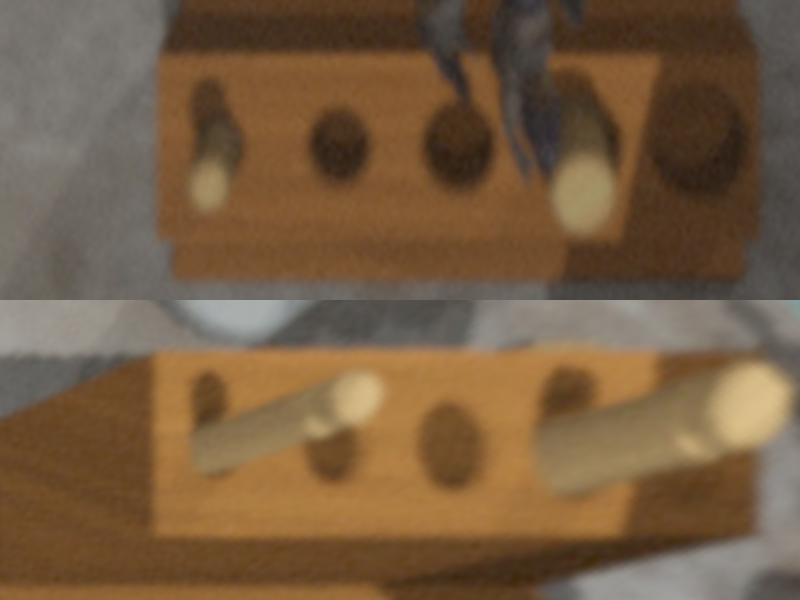

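```bash
python3 - <<'E'
from h import *
for n in("side","top"):
    W=np.load(n+"W.npy");r=np.hypot(W[...,0],W[...,1])
    a=np.array([.2507,-.6263]);e=a/np.linalg.norm(a)
    al=W[...,:2]@e; pe=W[...,:2]@np.array([-e[1],e[0]])
    m=(abs(pe)<.15)&(al>.05)&(al<.9)&(W[...,2]>.15)
    for lo in np.arange(.15,1.2,.05):
        q=m&(W[...,2]>=lo)&(W[...,2]<lo+.05)
        if q.sum()>5: print(n,round(lo,2),q.sum(),"along",al[q].min().round(3),al[q].max().round(3),"perp",pe[q].min().round(3),pe[q].max().round(3))
F=frame(-9.55);H=np.array([.6342,.017,.0915])+.0018*F[:,0]-.028*F[:,1]
print(H, H-.06*F[:,1], F)
E
```

```text
side 0.15 45 along 0.05 0.06 perp 0.085 0.089
side 0.2 383 along 0.05 0.734 perp -0.012 0.091
side 0.25 459 along 0.05 0.735 perp -0.013 0.091
side 0.3 987 along 0.05 0.762 perp -0.038 0.09
side 0.35 944 along 0.05 0.698 perp -0.032 0.054
side 0.4 1301 along 0.05 0.693 perp -0.042 0.056
side 0.45 1712 along 0.05 0.707 perp -0.042 0.056
side 0.5 746 along 0.05 0.169 perp 0.018 0.06
top 0.15 23 along 0.051 0.062 perp 0.084 0.086
top 0.2 177 along 0.05 0.628 perp -0.012 0.088
top 0.25 8 along 0.066 0.617 perp -0.007 0.088
top 0.3 66 along 0.587 0.603 perp 0.004 0.034
[ 0.63117616 -0.01088477  0.09223213] [ 0.62122167 -0.07005324  0.09223213] [[ 0.90088481  0.16590824 -0.40109976]
 [-0.15156472  0.98614119  0.06748096]
 [ 0.40673664  0.          0.91354546]]
```

```bash
cat >> h.py <<'E'
def row(pos,yaw=80.45):
    s=ctrl.observe();R=np.array(s["orientation"]);d=R.T@(np.array(pos)-s["tool_pos"])*100
    w=np.degrees(np.arctan2(R[1,0],R[0,0]));tw=-np.radians((yaw-w+180)%360-180)
    return d.round(2),round(tw,3)
def st():
    s=ctrl.observe();print(round(s["time"],2),s["tool_pos"].round(4),"f",s["wrist_force"].round(1),"w",round(s["width"],4),"q",s["joint_positions"].round(0),"tau",s["joint_torque"].round(0),"zdir",s["orientation"][:,2].round(3))
E
python3 -c "
from h import *
print(row([.56,-.12,.21]),row([.605,-.067,.17]))"
```

```text
(array([-35.52, -47.53,  -0.47]), np.float64(-2.594)) (array([-38.77, -53.68,   3.53]), np.float64(-2.594))
```

>>> {"fn": "servo_tool", "kwargs": {"deltas": [[[9.4,-3,-4,-0.5,-0.15],[9.4,-6.5,-8.5,-0.5,-0.33],[9.4,-10,-13,-0.5,-0.5],[9.4,-13.5,-18,-0.5,-0.68],[9.4,-17,-22.5,-0.5,-0.85],[9.4,-20.5,-27.5,-0.5,-1.03],[9.4,-24,-32,-0.5,-1.2],[9.4,-27.5,-37,-0.5,-1.38],[9.4,-31,-41.5,-0.5,-1.55],[9.4,-34,-45.5,-0.5,-1.7],[9.4,-35.5,-47.5,-0.5,-1.85],[9.4,-35.5,-47.5,-0.5,-1.95]]], "force": 20}}

```text
time: 1.7
tool_pos: [0.5606, -0.1178, 0.2102]
orientation: [[0.72, 0.694, -0.0], [0.694, -0.72, 0.002], [0.001, -0.001, -1.0]]
wrist_force: [-0.4, -0.2, 0.2]
width: 0.0937
```

```bash
python3 -c "
from h import *
st();print(row([.605,-.067,.17]))"
```

```text
1.7 [ 0.5606 -0.1178  0.2102] f [-0.4 -0.2  0.2] w 0.0937 q [ 30.  17. -30. 104.  10.  62.  41.] tau [ -5. -74.  -7. -45.  -0.  -0.  -3.] zdir [-0.     0.002 -1.   ]
(array([ 6.72, -0.57,  4.02]), np.float64(-0.637))
```

>>> {"fn": "servo_tool", "kwargs": {"deltas": [[[9.4,1.2,-0.1,1,-0.15],[9.4,3,-0.3,2,-0.3],[9.4,5,-0.4,3,-0.45],[9.4,6.5,-0.6,4,-0.6],[9.4,6.7,-0.6,4,-0.637],[9.4,6.7,-0.6,4,-0.637],[9.4,6.7,-0.6,4,-0.637]]]}}

```text
time: 2.58
tool_pos: [0.6046, -0.0677, 0.1707]
orientation: [[0.168, 0.986, 0.0], [0.986, -0.168, 0.001], [0.001, -0.0, -1.0]]
wrist_force: [-0.4, 0.1, -0.7]
width: 0.0939
```

```bash
python3 - <<'E'
from h import *
st();c=cam("wrist");save("pics/w1.png",c["color"]);d=cam("side");save("pics/s1.png",d["color"]);print(c["intrinsics"],c["T_tool_cam"])
cv2.imwrite("pics/m1.png",np.hstack([cv2.resize(cv2.imread("pics/w1.png"),(400,300)),cv2.resize(cv2.imread("pics/s1.png"),(400,300))]))
E
```

```text
2.58 [ 0.6046 -0.0677  0.1707] f [-0.4  0.1 -0.7] w 0.0939 q [ 29.  24. -36. 101.  16.  60.  67.] tau [ -0. -83. -11. -42.  -0.   0.   0.] zdir [ 0.     0.001 -1.   ]
[[371.64829954   0.         320.99869688]
 [  0.         371.64829954 239.0200142 ]
 [  0.           0.           1.        ]] [[ 9.99999126e-01 -1.18673398e-03  5.83598958e-04 -3.94315082e-04]
 [ 1.02301835e-03  9.73824024e-01  2.27300953e-01 -6.45341375e-02]
 [-8.38068450e-04 -2.27300157e-01  9.73824387e-01 -1.77851588e-01]
 [ 0.00000000e+00  0.00000000e+00  0.00000000e+00  1.00000000e+00]]
```

View pics/m1.png

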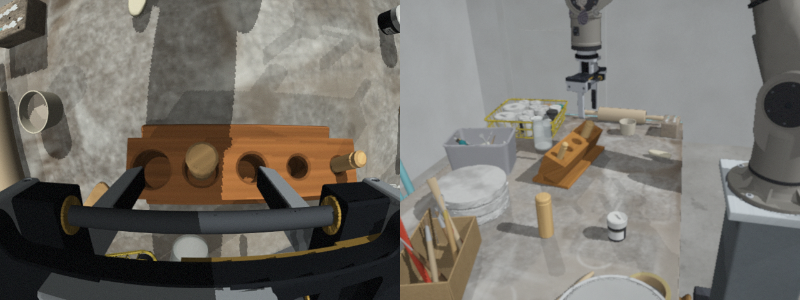

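>>> {"fn": "servo_tool", "kwargs": {"deltas": [[[9.4,0,0,2.5,0],[9.4,0,0,5,0],[9.4,0,0,7,0],[9.4,0,0,7.2,0],[2.5,0,0,7.2,0],[2.5,0,0,7.2,0],[2.5,0,0,7.2,0],[2.5,0,0,7.2,0],[2.5,0,0,7.2,0],[2.5,0,0,7.2,0]]], "force": 25}}

```text
time: 3.92
tool_pos: [0.6046, -0.0674, 0.0987]
orientation: [[0.167, 0.986, 0.0], [0.986, -0.167, 0.001], [0.001, 0.0, -1.0]]
wrist_force: [-0.4, 0.5, -0.5]
width: 0.0375
```

```bash
python3 - <<'E'
from h import *
st();F=frame(-9.55);p=ctrl.observe()["tool_pos"]
print(row(p+.075*F[:,2]))
E
```

```text
3.92 [ 0.6046 -0.0674  0.0987] f [-0.4  0.5 -0.5] w 0.0375 q [ 27.  29. -35. 105.  20.  53.  64.] tau [  0. -88. -11. -38.  -0.   0.   0.] zdir [ 0.     0.001 -1.   ]
(array([ 0.  , -3.05, -6.85]), np.float64(-0.002))
```

>>> {"fn": "servo_tool", "kwargs": {"deltas": [[[2.5,0,0,0,0],[2.5,0,0,0,0],[2.5,0,0,0,0]]]}}

```text
time: 4.3
tool_pos: [0.6046, -0.0674, 0.0986]
orientation: [[0.168, 0.986, 0.0], [0.986, -0.168, 0.001], [0.001, -0.0, -1.0]]
wrist_force: [-1.0, 0.9, -1.0]
width: 0.0314
```

>>> {"fn": "servo_tool", "kwargs": {"deltas": [[[2.5,0,-0.3,-0.7,0],[2.5,0,-0.7,-1.5,0],[2.5,0,-1.15,-2.5,0],[2.5,0,-1.6,-3.5,0],[2.5,0,-2.05,-4.5,0],[2.5,0,-2.5,-5.5,0],[2.5,0,-2.93,-6.58,0],[2.5,0,-2.93,-6.58,0],[2.5,0,-2.93,-6.58,0]]]}}

```text
time: 5.42
tool_pos: [0.5756, -0.0627, 0.1643]
orientation: [[0.168, 0.986, -0.0], [0.986, -0.168, 0.001], [0.001, -0.0, -1.0]]
wrist_force: [-0.4, 0.1, 0.0]
width: 0.0314
```

```bash
python3 - <<'E'
from h import *
st();F=frame(-9.55);p=ctrl.observe()["tool_pos"]
print(row(p+.06*F[:,1]+.0045*F[:,0]))
c=cam("wrist");d=cam("side");save("pics/s2.png",np.hstack([cv2.resize(c["color"],(400,300)),cv2.resize(d["color"][100:340,180:500],(400,300))]))
E
```

```text
5.42 [ 0.5756 -0.0627  0.1643] f [-0.4  0.1  0. ] w 0.0314 q [ 30.  22. -37. 105.  15.  58.  67.] tau [  0. -80. -10. -42.  -0.   0.   0.] zdir [-0.     0.001 -1.   ]
(array([ 6.  ,  0.4 , -0.18]), np.float64(-0.002))
```

View pics/s2.png

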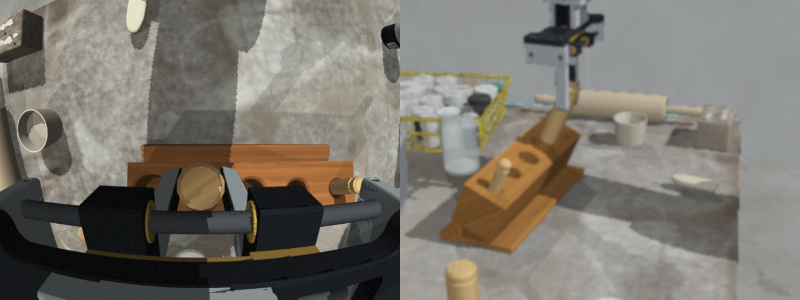

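```bash
python3 - <<'E'
from h import *
F=frame(-9.55);p=ctrl.observe()["tool_pos"];H=np.array([.63117616,-.01088477,.09223213])
print("dy",(H-p)@F[:,1])
# measure held dowel from side depth
c=cam("side");W=world(c);g=p+np.array([0,0,.019])
L=(W-g)@F
hsv=cv2.cvtColor(c["color"],cv2.COLOR_RGB2HSV)
m=(abs(L[...,0])<.04)&(abs(L[...,1])<.025)&(L[...,2]<-.02)&(L[...,2]>-.075)
P=L[m];print(len(P))
for lo in np.arange(-.08,.03,.01):
    q=P[(P[:,2]>=lo)&(P[:,2]<lo+.01)]
    if len(q)>5: print(round(lo,3),len(q),"x",q[:,0].min().round(4),q[:,0].max().round(4),"ymax",q[:,1].max().round(4), "xatymax",q[np.argsort(q[:,1])[-8:],0].mean().round(4))
# circle fit w/ known radius and axis tilt
from scipy.optimize import least_squares
f=lambda v:np.hypot(P[:,0]-v[0]-v[2]*P[:,2],P[:,1]-v[1]-v[3]*P[:,2])-.016
r=least_squares(f,[0,0,0,0],loss="soft_l1",f_scale=.002);print(r.x,np.median(abs(r.fun)))
E
```

```text
dy 0.06023336781927774
324
-0.08 23 x -0.0145 0.0132 ymax 0.0207 xatymax -0.0003
-0.07 61 x -0.0155 0.0146 ymax 0.019 xatymax -0.0012
-0.06 57 x -0.0163 0.0145 ymax 0.0199 xatymax -0.0026
-0.05 63 x -0.0155 0.0149 ymax 0.0196 xatymax -0.0004
-0.04 60 x -0.0152 0.0142 ymax 0.0188 xatymax -0.0014
-0.03 60 x -0.0155 0.0136 ymax 0.0192 xatymax -0.0014
[ 0.00010512 -0.00028481 -0.00312128 -0.01508741] 0.0009865435061811503
```

>>> {"fn": "servo_tool", "kwargs": {"deltas": [[[2.5,2,0.15,-0.2,0],[2.5,4,0.3,-0.2,0],[2.5,6,0.43,-0.2,0],[2.5,6.02,0.43,-0.2,0],[2.5,6.02,0.43,-0.2,0],[2.5,6.02,0.84,0.7,0],[2.5,6.02,1.04,1.17,0],[2.5,6.02,1.25,1.63,0],[2.5,6.02,1.45,2.1,0],[2.5,6.02,1.65,2.55,0],[2.5,6.02,1.65,2.55,0]]]}}

```text
time: 6.95
tool_pos: [0.6019, -0.006, 0.1382]
orientation: [[0.167, 0.986, -0.001], [0.986, -0.167, 0.001], [0.001, -0.001, -1.0]]
wrist_force: [0.4, -0.7, -0.8]
width: 0.0318
```

```bash
python3 - <<'E'
from h import *
st();F=frame(-9.55);p=ctrl.observe()["tool_pos"];H=np.array([.63117616,-.01088477,.09223213])
print("local",(p+[0,0,.019]-H)@F)
E
```

```text
6.95 [ 0.6019 -0.006   0.1382] f [ 0.4 -0.7 -0.8] w 0.0318 q [ 23.  26. -37. 103.  18.  57.  59.] tau [ -0. -84. -11. -41.   0.  -0.  -0.] zdir [-0.001  0.001 -1.   ]
local [-7.22842828e-04 -2.96518180e-05  7.14335255e-02]
```

>>> {"fn": "servo_tool", "kwargs": {"deltas": [[[2.5,0,0.25,0.5,0],[2.5,0,0.45,1,0],[2.5,0,0.67,1.5,0],[2.5,0,0.89,2,0],[2.5,0,1.11,2.5,0],[2.5,0,1.34,3,0],[2.5,0,1.56,3.5,0],[2.5,0,1.71,3.84,0],[2.5,0,1.76,3.95,0],[2.5,0,1.76,3.95,0]]]}}

```text
time: 8.2
tool_pos: [0.619, -0.0083, 0.1]
orientation: [[0.167, 0.986, -0.001], [0.986, -0.167, 0.001], [0.001, -0.001, -1.0]]
wrist_force: [-11.0, 1.5, 22.0]
width: 0.0316
```

```bash
python3 - <<'E'
from h import *
st();F=frame(-9.55);p=ctrl.observe()["tool_pos"];H=np.array([.63117616,-.01088477,.09223213])
print("local",(p+[0,0,.019]-H)@F)
E
```

```text
8.2 [ 0.619  -0.0083  0.1   ] f [-11.    1.5  22. ] w 0.0316 q [ 22.  30. -35. 103.  21.  54.  58.] tau [  0. -79.  -9. -37.   1.  -3.  -0.] zdir [-0.001  0.001 -1.   ]
local [-0.00045401  0.00051454  0.02948507]
```

>>> {"fn": "servo_tool", "kwargs": {"deltas": [[[6,0,0,0,0],[6,0,0,0,0],[6,0,0,0,0],[6,0,0,0,0],[6,0,0,-1,0],[6,0,0,-4,0],[6,0,0,-7,0],[6,0,0,-9,0],[6,0,0,-9,0]]]}}

```text
time: 9.32
tool_pos: [0.6198, -0.0084, 0.1915]
orientation: [[0.167, 0.986, 0.001], [0.986, -0.167, 0.001], [0.001, 0.001, -1.0]]
wrist_force: [0.5, 1.0, -0.1]
width: 0.0599
```

```bash
python3 - <<'E'
from h import *
from scipy.optimize import least_squares
st()
W=np.load("sideW.npy");P=W[300:385,205:255].reshape(-1,3);P=P[(P[:,2]>.02)&(P[:,2]<.11)];P=P[np.linalg.norm(P[:,:2]-[.607,.35],axis=1)<.03]
r=least_squares(lambda v:np.hypot(P[:,0]-v[0],P[:,1]-v[1])-.019,[.608,.348],loss="soft_l1",f_scale=.002);print(r.x,np.median(abs(r.fun)))
print(row([.608,.348,.19]))
F=frame(-9.55);H=np.array([.63117616,-.01088477,.09223213])
W=world(cam("side"));L=(W-H)@F;m=(abs(L[...,0])<.025)&(abs(L[...,1])<.022)&(L[...,2]>.006)&(L[...,2]<.06);P=L[m]
r=least_squares(lambda v:np.hypot(P[:,0]-v[0]-v[2]*P[:,2],P[:,1]-v[1]-v[3]*P[:,2])-.016,[0,0,0,0],loss="soft_l1",f_scale=.002);print("d32",len(P),r.x,np.median(abs(r.fun)),"top",np.percentile(P[:,2],[98,100]))
E
```

```text
9.32 [ 0.6198 -0.0084  0.1915] f [ 0.5  1.  -0.1] w 0.0599 q [ 24.  24. -38.  98.  16.  63.  61.] tau [  0. -87. -11. -45.  -0.   1.   0.] zdir [ 0.001  0.001 -1.   ]
[0.60947806 0.35028539] 0.000639270388406105
(array([34.94, -7.13,  0.18]), np.float64(-0.001))
d32 386 [-0.00129702  0.00058203 -0.03145204 -0.02832848] 0.0013188033005280021 top [0.05578781 0.05708451]
```

>>> {"fn": "servo_tool", "kwargs": {"deltas": [[[9.4,4,-0.8,0,0],[9.4,9,-1.8,0,0],[9.4,14,-2.8,0,0],[9.4,19,-3.8,0,0],[9.4,24,-4.8,0,0],[9.4,29,-5.8,0,0],[9.4,33,-6.6,0,0],[9.4,35.05,-7.05,0,0],[9.4,35.05,-7.05,0,0],[9.4,35.05,-7.05,0,0]]]}}

```text
time: 10.62
tool_pos: [0.6089, 0.347, 0.19]
orientation: [[0.169, 0.986, -0.001], [0.986, -0.169, -0.0], [-0.0, -0.0, -1.0]]
wrist_force: [0.4, -1.1, -0.5]
width: 0.0942
```

```bash
python3 - <<'E'
from h import *
from scipy.optimize import least_squares
st();s=ctrl.observe();c=cam("wrist");save("pics/w3.png",c["color"])
K=c["intrinsics"];v,u=np.mgrid[:480,:640];a=(u-K[0,2])/K[0,0];b=(v-K[1,2])/K[1,1];th=np.hypot(a,b)+1e-9;z=c["z_map"]
k=np.tan(th)/th*z;P=np.stack([a*k,b*k,z],-1);T=c["T_tool_cam"];P=P@T[:3,:3].T+T[:3,3];P=P@s["orientation"].T+s["tool_pos"]
m=(z>0)&(th<1.2)&(P[...,2]>.108)&(P[...,2]<.122)&(np.hypot(P[...,0]-.609,P[...,1]-.349)<.04);Q=P[m]
print(len(Q),Q.min(0),Q.max(0),(Q.min(0)+Q.max(0))/2)
W=world(cam("side"));F=frame(-9.55);H=np.array([.63117616,-.01088477,.09223213])
L=(W-H)@F;m=(abs(L[...,0])<.025)&(abs(L[...,1])<.022)&(L[...,2]>.006)&(L[...,2]<.06);P=L[m]
r=least_squares(lambda v:np.hypot(P[:,0]-v[0]-v[2]*P[:,2],P[:,1]-v[1]-v[3]*P[:,2])-.016,[0,0,0,0],loss="soft_l1",f_scale=.002);print("d32",len(P),r.x,np.percentile(P[:,2],[50,90,98,100]))
E
```

```text
10.62 [0.6089 0.347  0.19  ] f [ 0.4 -1.1 -0.5] w 0.0942 q [ -8.  33. -39.  87.  22.  68.  29.] tau [  -2. -100.  -16.  -44.   -0.   -0.   -0.] zdir [-0.001 -0.    -1.   ]
2120 [0.59125049 0.3314658  0.10802918] [0.62878927 0.36858982 0.11596922] [0.61001988 0.35002781 0.1119992 ]
d32 386 [-0.00150715  0.00120156 -0.01786877 -0.03448916] [0.03736886 0.05459417 0.05566196 0.05625727]
```

View pics/w3.png

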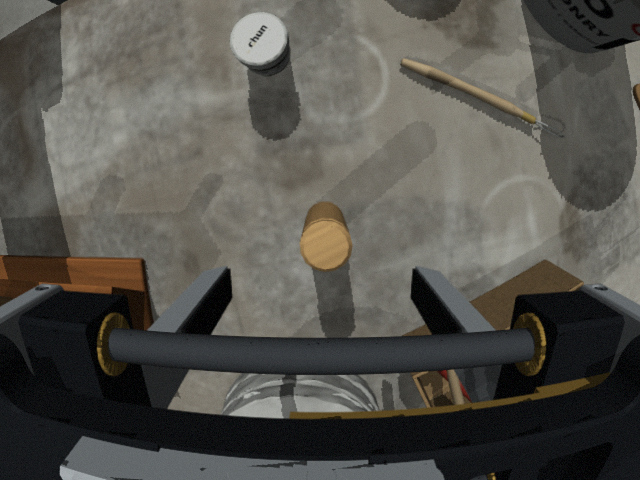

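>>> {"fn": "servo_tool", "kwargs": {"deltas": [[[9.4,0.3,0.06,3,0],[9.4,0.3,0.06,7,0],[9.4,0.3,0.06,10.5,0],[9.4,0.3,0.06,11.9,0],[9.4,0.3,0.06,11.9,0],[3,0.3,0.06,11.9,0],[3,0.3,0.06,11.9,0],[3,0.3,0.06,11.9,0],[3,0.3,0.06,11.9,0],[3,0.3,0.06,11.9,0],[3,0.3,0.06,11.9,0],[3,0.3,0.06,11.9,0]]], "force": 15}}

```text
time: 12.22
tool_pos: [0.6101, 0.3498, 0.0714]
orientation: [[0.169, 0.986, -0.0], [0.986, -0.169, 0.0], [-0.0, -0.0, -1.0]]
wrist_force: [0.2, 1.4, 0.2]
width: 0.0379
```

>>> {"fn": "servo_tool", "kwargs": {"deltas": [[[3,0,0,0,0],[3,0,0,0,0],[3,0,0,-2,0],[3,0,0,-5,0],[3,0,0,-9,0],[3,0,0,-13,0],[3,0,0,-13,0]]]}}

```text
time: 13.1
tool_pos: [0.6113, 0.3511, 0.2064]
orientation: [[0.169, 0.986, 0.005], [0.986, -0.169, 0.003], [0.004, 0.004, -1.0]]
wrist_force: [0.6, 0.1, -1.9]
width: 0.0378
```

```bash
cat >> h.py <<'E'
F=frame(-9.55);H32=np.array([.63117616,-.01088477,.09223213]);H38=H32-.06*F[:,1]
B=frame(-9.55,0)
def held(r=.019):
    from scipy.optimize import least_squares
    p=ctrl.observe()["tool_pos"];g=p+[0,0,.019];W=world(cam("side"));L=(W-g)@B
    m=(abs(L[...,0])<.07)&(abs(L[...,1])<.027)&(L[...,2]<-.024)&(L[...,2]>-.1)&(W[...,2]>.105 if p[2]>.15 else W[...,2]>.02);P=L[m]
    q=least_squares(lambda v:np.hypot((P[:,0]-v[0]-v[2]*P[:,2])/np.hypot(1,v[2]),P[:,1]-v[1]-v[3]*P[:,2])-r,[0,0,-.1,0],loss="soft_l1",f_scale=.002)
    print("held n",len(P),"x,y,slopes",q.x.round(4),"tilt fwd deg",np.degrees(np.arctan(-q.x[2])).round(1),"res",np.median(abs(q.fun)).round(4),"zmin",P[:,2].min())
E
python3 -c "
from h import *
st();held();p=ctrl.observe()['tool_pos'];print((p+[0,0,.019]-H38)@F,row(H38+F[:,2]*.04+[0,0,.09]))"
```

```text
13.1 [0.6113 0.3511 0.2064] f [ 0.6  0.1 -1.9] w 0.0378 q [ -8.  32. -40.  86.  21.  69.  29.] tau [   1. -103.  -15.  -47.   -0.    1.    0.] zdir [ 0.005  0.003 -1.   ]
held n 1031 x,y,slopes [-0.001   0.0003 -0.006  -0.0022] tilt fwd deg 0.3 res 0.0006 zmin -0.0909557120089507
[-0.02000905  0.41277677  0.15203333] (array([-41.25,   6.53,  -1.54]), np.float64(-0.003))
```

```bash
cat >> h.py <<'E'
def tcp(H,bx,gz,by=0): q=H+bx*B[:,0]+by*B[:,1]; q[2]=gz-.019; return q
H44=H38-.06*F[:,1]
E
python3 -c "
from h import *
print(row(tcp(H44,.0005,.25)))"
```

```text
(array([-47.24,   8.23,  -2.77]), np.float64(-0.003))
```

>>> {"fn": "servo_tool", "kwargs": {"deltas": [[[3,-2,0.4,-2.8,0],[3,-6,1,-2.8,0],[3,-11,2,-2.8,0],[3,-16,2.8,-2.8,0],[3,-21,3.7,-2.8,0],[3,-26,4.5,-2.8,0],[3,-31,5.4,-2.8,0],[3,-36,6.3,-2.8,0],[3,-41,7.1,-2.8,0],[3,-45,7.9,-2.8,0],[3,-47,8.2,-2.8,0],[3,-47.25,8.23,-2.8,0]]]}}

```text
time: 14.65
tool_pos: [0.6113, -0.13, 0.2308]
orientation: [[0.171, 0.985, 0.002], [0.985, -0.171, 0.002], [0.002, 0.002, -1.0]]
wrist_force: [-0.7, 0.6, -0.3]
width: 0.038
```

```bash
python3 - <<'E'
from h import *
st();held();print(row(tcp(H44,.0005,.25)),row(tcp(H44,.0005,.1625)))
c=cam("wrist");d=cam("side");save("pics/s4.png",np.hstack([cv2.resize(c["color"],(400,300)),cv2.resize(d["color"][100:340,180:500],(400,300))]))
E
```

```text
14.65 [ 0.6113 -0.13    0.2308] f [-0.7  0.6 -0.3] w 0.038 q [ 34.  22. -36.  95.  14.  67.  75.] tau [  3. -83.  -7. -46.   0.   0.   0.] zdir [ 0.002  0.002 -1.   ]
held n 484 x,y,slopes [-0.0016  0.0006 -0.0071  0.0034] tilt fwd deg 0.4 res 0.0012 zmin -0.09008334908178492
(array([-0.04,  0.03, -0.  ]), np.float64(-0.003)) (array([-0.06,  0.02,  8.75]), np.float64(-0.003))
```

View pics/s4.png

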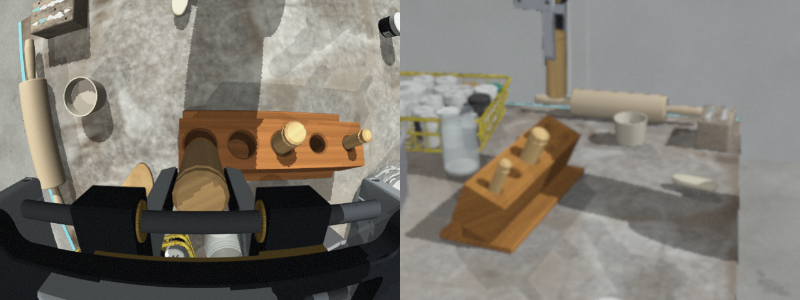

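>>> {"fn": "servo_tool", "kwargs": {"deltas": [[[3,-0.05,0.1,2.5,0],[3,-0.05,0.1,5,0],[3,-0.05,0.1,6.3,0],[3,-0.05,0.1,7,0],[3,-0.05,0.1,7.7,0],[3,-0.05,0.1,8.3,0],[3,-0.05,0.1,8.7,0],[3,-0.05,0.1,8.7,0]]]}}

```text
time: 15.8
tool_pos: [0.6129, -0.1279, 0.1441]
orientation: [[0.167, 0.986, 0.003], [0.986, -0.167, 0.002], [0.003, 0.002, -1.0]]
wrist_force: [0.2, -0.3, -0.8]
width: 0.0377
```

```bash
python3 - <<'E'
from h import *
st();held()
for bx,z in((-.008,.1625),(-.0175,.162),(-.026,.160),(-.0347,.1575)):print(row(tcp(H44,bx,z)))
E
```

```text
15.8 [ 0.6129 -0.1279  0.1441] f [ 0.2 -0.3 -0.8] w 0.0377 q [ 32.  27. -34. 100.  17.  58.  72.] tau [ -0. -89. -11. -41.   0.  -0.  -0.] zdir [ 0.003  0.002 -1.   ]
held n 569 x,y,slopes [0.0147 0.0025 0.3076 0.0376] tilt fwd deg -17.1 res 0.0031 zmin -0.09941143810810067
(array([-0.16, -0.94,  0.08]), np.float64(-0.002))
(array([-0.16, -1.89,  0.13]), np.float64(-0.002))
(array([-0.16, -2.74,  0.33]), np.float64(-0.002))
(array([-0.16, -3.61,  0.57]), np.float64(-0.002))
```

>>> {"fn": "servo_tool", "kwargs": {"deltas": [[[3,-0.15,-0.5,0.05,0],[3,-0.15,-0.95,0.08,0],[3,-0.15,-1.4,0.1,0],[3,-0.15,-1.9,0.15,0],[3,-0.15,-2.3,0.25,0],[3,-0.15,-2.75,0.33,0],[3,-0.15,-3.2,0.45,0],[3,-0.15,-3.6,0.57,0],[3,-0.15,-3.6,0.57,0]]]}}

```text
time: 16.98
tool_pos: [0.5766, -0.1232, 0.1383]
orientation: [[0.167, 0.986, 0.002], [0.986, -0.167, 0.002], [0.003, 0.001, -1.0]]
wrist_force: [0.9, 0.3, -1.0]
width: 0.0372
```

```bash
python3 - <<'E'
from h import *
st();p=ctrl.observe()["tool_pos"];print((p+[0,0,.019]-H44)@F, row(p+.035*F[:,2]))
E
```

```text
16.98 [ 0.5766 -0.1232  0.1383] f [ 0.9  0.3 -1. ] w 0.0372 q [ 34.  24. -35. 105.  16.  56.  72.] tau [  0. -82. -10. -39.  -0.   0.  -0.] zdir [ 0.002  0.002 -1.   ]
[-0.00568261  0.00015593  0.07371716] (array([ 0.01, -1.42, -3.2 ]), np.float64(-0.001))
```

Tilting went without force. Draw it out along the axis and measure the tilt.

>>> {"fn": "servo_tool", "kwargs": {"deltas": [[[3,0,-0.4,-0.9,0],[3,0,-0.8,-1.8,0],[3,0,-1.2,-2.7,0],[3,0,-1.42,-3.2,0],[3,0,-1.42,-3.2,0]]]}}

```text
time: 17.6
tool_pos: [0.5626, -0.1211, 0.1707]
orientation: [[0.167, 0.986, 0.002], [0.986, -0.167, 0.002], [0.002, 0.002, -1.0]]
wrist_force: [0.4, 0.3, -1.1]
width: 0.0378
```

```bash
python3 - <<'E'
from h import *
from scipy.optimize import least_squares
st();p=ctrl.observe()["tool_pos"];c=cam("side");d=cam("wrist");W=world(c);g=p+[0,0,.019];L=(W-g)@F
m=(abs(L[...,0])<.045)&(abs(L[...,1])<.027)&(L[...,2]<-.02)&(L[...,2]>-.085);P=L[m]
q=least_squares(lambda v:np.hypot(P[:,0]-v[0]-v[2]*P[:,2],P[:,1]-v[1]-v[3]*P[:,2])-.019,[0,0,0,0],loss="soft_l1",f_scale=.002)
print(len(P),q.x.round(4),np.median(abs(q.fun)))
print("to hole38:",(g-H38)@F, row(p+.06*F[:,1]))
save("pics/s5.png",np.hstack([cv2.resize(d["color"],(400,300)),cv2.resize(c["color"][60:300,180:500],(400,300))]))
E
```

```text
17.6 [ 0.5626 -0.1211  0.1707] f [ 0.4  0.3 -1.1] w 0.0378 q [ 35.  21. -36. 105.  14.  58.  74.] tau [  0. -78.  -9. -43.  -0.   0.   0.] zdir [ 0.002  0.002 -1.   ]
443 [ 0.0047  0.0001  0.0437 -0.0036] 0.0010672320444673478
to hole38: [-0.00546172 -0.06003092  0.10917222] (array([ 5.99, -0.  , -0.04]), np.float64(-0.002))
```

View pics/s5.png

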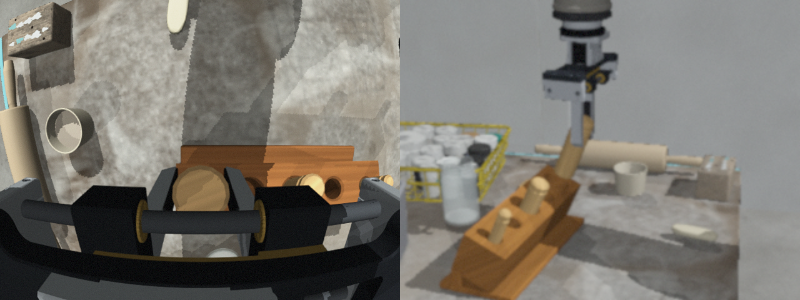

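>>> {"fn": "servo_tool", "kwargs": {"deltas": [[[3,2,0.15,-0.2,0],[3,4,0.3,-0.2,0],[3,6,0.43,-0.2,0],[3,6,0.43,-0.2,0],[3,6,0.43,-0.2,0],[3,6,0.84,0.7,0],[3,6,1.15,1.4,0],[3,6,1.35,1.85,0],[3,6,1.55,2.3,0],[3,6,1.7,2.65,0],[3,6,1.85,3,0],[3,6,1.85,3,0]]]}}

```text
time: 19.2
tool_pos: [0.5908, -0.0649, 0.1401]
orientation: [[0.167, 0.986, 0.001], [0.986, -0.167, 0.002], [0.003, 0.001, -1.0]]
wrist_force: [-0.3, 0.0, -1.1]
width: 0.0374
```

```bash
python3 - <<'E'
from h import *
from scipy.optimize import least_squares
st();p=ctrl.observe()["tool_pos"];c=cam("side");W=world(c);L=(W-H38)@F
m=(abs(L[...,0])<.03)&(abs(L[...,1])<.025)&(L[...,2]<.055)&(L[...,2]>.006);P=L[m]
q=least_squares(lambda v:np.hypot(P[:,0]-v[0]-v[2]*P[:,2],P[:,1]-v[1]-v[3]*P[:,2])-.019,[0,0,0,0],loss="soft_l1",f_scale=.002)
print(len(P),q.x.round(4),np.median(abs(q.fun)));print((p+[0,0,.019]-H38)@F)
E
```

```text
19.2 [ 0.5908 -0.0649  0.1401] f [-0.3  0.  -1.1] w 0.0374 q [ 28.  25. -36. 105.  17.  56.  66.] tau [ -0. -83. -10. -41.   0.  -0.  -0.] zdir [ 0.001  0.002 -1.   ]
213 [ 0.0014  0.0007  0.0074 -0.01  ] 0.00096088289953759
[-1.02293095e-03  7.87882758e-05  7.36381529e-02]
```

>>> {"fn": "servo_tool", "kwargs": {"deltas": [[[3,0,0.2,0.45,0],[3,0,0.4,0.9,0],[3,0,0.6,1.35,0],[3,0,0.8,1.8,0],[3,0,1,2.25,0],[3,0,1.2,2.7,0],[3,0,1.4,3.15,0],[3,0,1.6,3.6,0],[3,0,1.75,3.93,0],[3,0,1.85,4.15,0],[3,0,1.87,4.2,0],[3,0,1.87,4.2,0]]]}}

```text
time: 20.75
tool_pos: [0.6091, -0.0675, 0.0991]
orientation: [[0.167, 0.986, 0.001], [0.986, -0.167, 0.002], [0.002, 0.001, -1.0]]
wrist_force: [-11.3, 3.2, 16.7]
width: 0.0375
```

```bash
cat >> h.py <<'E'
def seat(H,r):
    from scipy.optimize import least_squares
    W=world(cam("side"));L=(W-H)@F
    m=(abs(L[...,0])<.03)&(abs(L[...,1])<.025)&(L[...,2]<.075)&(L[...,2]>.006);P=L[m];Q=P[P[:,2]<.05]
    q=least_squares(lambda v:np.hypot(Q[:,0]-v[0]-v[2]*Q[:,2],Q[:,1]-v[1]-v[3]*Q[:,2])-r,[0,0,0,0],loss="soft_l1",f_scale=.002)
    print("seat",len(P),q.x.round(4),"top",np.percentile(P[:,2],[90,98,100]).round(4))
E
python3 - <<'E'
from h import *
st();p=ctrl.observe()["tool_pos"];print((p+[0,0,.019]-H38)@F);seat(H38,.019);seat(H32,.016)
E
```

```text
20.75 [ 0.6091 -0.0675  0.0991] f [-11.3   3.2  16.7] w 0.0375 q [ 27.  29. -34. 104.  20.  53.  64.] tau [  1. -81.  -8. -40.   2.  -3.  -0.] zdir [ 0.001  0.002 -1.   ]
[-0.00080123  0.0004865   0.02869751]
seat 322 [-0.005  -0.0072  0.2152  0.1857] top [0.0687 0.0737 0.0748]
seat 389 [-0.0019  0.0005 -0.0066 -0.0115] top [0.0545 0.056  0.0678]
```

>>> {"fn": "servo_tool", "kwargs": {"deltas": [[[4.8,0,0,0,0],[4.8,0,0,0,0],[4.8,0,0,0,0],[4.8,0,0,-1,0],[4.8,0,0,-3,0],[4.8,0,0,-6,0],[4.8,0,0,-9,0],[4.8,0,0,-9,0]]]}}

```text
time: 21.85
tool_pos: [0.6104, -0.0676, 0.1928]
orientation: [[0.167, 0.986, 0.006], [0.986, -0.167, 0.001], [0.002, 0.006, -1.0]]
wrist_force: [0.7, -0.8, -0.2]
width: 0.048
```

```bash
python3 - <<'E'
from h import *
st();seat(H38,.019);seat(H32,.016)
c=cam("wrist");d=cam("side");save("pics/s6.png",np.hstack([cv2.resize(c["color"],(400,300)),cv2.resize(d["color"][150:300,200:360],(400,300))]))
E
```

```text
21.85 [ 0.6104 -0.0676  0.1928] f [ 0.7 -0.8 -0.2] w 0.048 q [ 29.  23. -37.  99.  15.  62.  68.] tau [  0. -85. -10. -45.  -0.   1.   0.] zdir [ 0.006  0.001 -1.   ]
seat 335 [-0.0014  0.0014 -0.0288 -0.022 ] top [0.055  0.0562 0.058 ]
seat 385 [-0.0013  0.0003 -0.0202 -0.0019] top [0.0544 0.0556 0.0583]
```

View pics/s6.png

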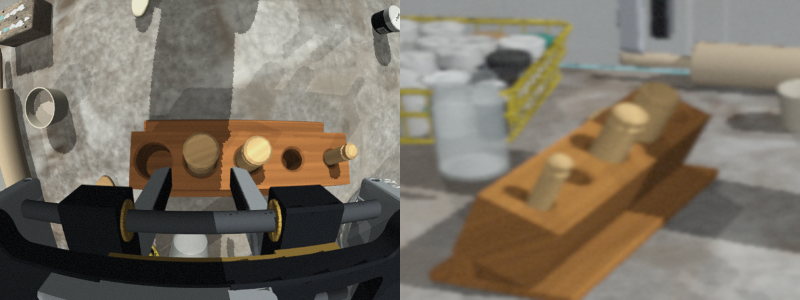

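```bash
python3 - <<'E'
from h import *
s=ctrl.observe();c=cam("wrist")
K=c["intrinsics"];v,u=np.mgrid[:480,:640];a=(u-K[0,2])/K[0,0];b=(v-K[1,2])/K[1,1];th=np.hypot(a,b)+1e-9;z=c["z_map"]
k=np.tan(th)/th*z;P=np.stack([a*k,b*k,z],-1);T=c["T_tool_cam"];P=P@T[:3,:3].T+T[:3,3];P=P@s["orientation"].T+s["tool_pos"]
for W,n in((P,"wrist"),(world(cam("side")),"side")):
  for H,r,nm in((H38,.012,"38"),(H32,.010,"32"),(H32+.12*F[:,1],.007,"20")):
    L=(W-H)@F;m=(z>0 if n=="wrist" else True)&(np.hypot(L[...,0],L[...,1])<r)&(L[...,2]>.03)&(L[...,2]<.075)
    print(n,nm,m.sum(),np.median(L[m][:,2]).round(4))
  L=(W-H32)@F;m=(L[...,0]<-.026)&(L[...,0]>-.034)&(abs(L[...,1])<.13)&(abs(L[...,2])<.01)
  print("face",m.sum(),np.median(L[m][:,2]))
E
```

```text
wrist 38 1112 0.0523
wrist 32 706 0.0522
wrist 20 216 0.052
face 2443 -0.001024668671517579
side 38 49 0.0544
side 32 39 0.0543
side 20 25 0.0538
face 281 0.0011555152265493637
```

>>> {"fn": "servo_tool", "kwargs": {"deltas": [[[4.8,-4,0,-2,0],[4.8,-8,0,-2,0],[4.8,-12,0,-2,0],[4.8,-16,0,-2,0],[4.8,-20,0,-2,0],[4.8,-24,0,-2,0],[4.8,-26,0,-2,0],[4.8,-26,0,-2,0],[4.8,-26,0,-2,0]]]}}

```text
time: 23.28
tool_pos: [0.5657, -0.3222, 0.208]
orientation: [[0.165, 0.986, 0.0], [0.986, -0.165, 0.003], [0.003, -0.0, -1.0]]
wrist_force: [-0.1, 0.5, 0.9]
width: 0.0483
```

```bash
python3 - <<'E'
from h import *
st();seat(H38,.019);seat(H32,.016)
W=world(cam("side"))
for n,(u,v) in dict(jar=(347,365),cup=(364,205)).items(): print(n,np.nanmedian(W[v-2:v+3,u-2:u+3].reshape(-1,3),0).round(4))
print(ctrl.job_done())
E
```

```text
23.27 [ 0.5657 -0.3222  0.208 ] f [-0.1  0.5  0.9] w 0.0483 q [ 48.  25. -32.  93.  14.  66.  93.] tau [  2. -89.  -8. -45.   0.   0.   0.] zdir [ 0.     0.003 -1.   ]
seat 333 [-0.0017  0.0017 -0.0173 -0.032 ] top [0.0551 0.0562 0.0573]
seat 384 [-0.002   0.0008 -0.0001 -0.0247] top [0.0544 0.0553 0.0566]
jar [0.4306 0.3474 0.0466]
cup [ 0.5005 -0.2854  0.0346]
the job is handed in; nothing more can be done
None
```

I moved the 32 mm dowel to the 32 mm hole and seated the 38 mm dowel in the 38 mm hole. I handed the job in at about 23 s, with the arm drawn clear. The tool can't lean over, so I tilted the 38 mm dowel against the rim of the empty 44 mm hole before putting it in.

- **Seating:** Both dowels hit the floor of their holes with about 20–25 N. Their tops, and the 20 mm dowel's, stand about 53 mm above the face. The wrist camera gave about 52 mm and the side camera about 54 mm; the face was off by 1 mm the same way in each.
- **Alignment:** Fits put both dowels within about 2–3 mm of the hole axis and 2° of its direction.
- **Bystanders:** The cup and jar read within about 1 mm of their starting points. I never touched the 20 mm dowel.
- **Poor or odd readings:**
    - While the dowels were gripped or near the rack, some fits were spoiled by fingers or rack in the view, so I ignored them.
    - In the camera data the hanging mobile overlaps the space the wrist went through, but I saw no contact in the torques.

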